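# Set up the draining stand and hang the staining racks

### The arm

A 6-joint arm with a two-finger parallel gripper is mounted at the origin on a cart in front of the work surface, level with it; the furniture and walls round the work are solid. World frame = base frame: x ahead of the robot, y to its left, z up, the work surface at z = 0. Lengths are in mm, angles in degrees, forces in N, time in s.
With the tool pointing down it reaches from about 325 to 750 mm from the base axis. Payload 7.6 kg.
Tool frame: the origin (TCP) lies at the very end of the fingers, on their centre line; the grasp point (between the pads) lies 19 mm behind it (grip_depth is the distance from the TCP to the grasp point, in mm); z points along the fingers, y is the direction in which the jaws open and shut (so a half turn about z gives the same grasp; the last joint's range is limited). The gripper opens to 85 mm and grips with 20 to 120 N. Pads are 22 mm wide; open, the fingers measure 114 mm over their backs; the gripper's body (76 mm by 85 mm) begins 54 mm behind the grasp point. The pads swing forward as they close: fully open they stand 13 mm farther back than shut.
Start: joints at [-68.428, 2.991, 80.254, -0, 96.75, -4.028], TCP at [226.869, -473.472, 231.323] pointing down, gripper open.
Joint ranges: [-166.34, 166.34], [-52.06, 124.39], [6.96, 135.62], [-60.46, 240.46], [14.63, 156.25], [-167.68, 167.68]. Speed limits (degrees/s): [147.25, 147.25, 172.46, 180, 180, 180].

### API

Orientations are given as a 3x3 rotation matrix whose columns are the frame's x, y, z axes.
In Python, from rig import * gives the robot as it stands. The module is installed in compiled form; this text tells all that it offers.
- The arm moves only by the shell command python3 -m jog 'ROWS'. ROWS is JSON, one flat list of numbers, 7 for each row, row after row: the turn, a rotation vector about the world's x, y, z in degrees, then the shift along the world's x, y, z in cm, then the opening, from 0 (shut) to 1 (fully open). In form: [rx, ry, rz, x, y, z, jaw, rx, ry, rz, x, y, z, jaw, ...]. A call has 1 to 20 rows; each row is the pose to reach, as a shift and turn from the pose commanded when the call began; what a row does not reach only later rows make up. A row lasts 1/10 s, in which the tool goes at most 50 mm and 8.59 degrees, less where a joint would pass 70% of its speed; a pose out of reach is approached as far as the arm can. A call with a gripper value outside its range is refused whole. The fingers move at their own pace and stop on an object; the grip force is fixed at half the most. Time passes only in rows, so rows that repeat a pose let the fingers close. It gives the time, the measured TCP pose, the force and the opening at its end, in the units of the state.
- observe(): the state, without advancing time (a new reading comes with each control period).
- capture(name): name is "scene" or "top" or "wrist"; returns a dict with "img" (400x640x3 uint8, blue, green, red), "z_map" (400x640 float32, mm along the optical axis (not along the pixel's ray), 0 where there is no reading), "camera_matrix" (3x3 intrinsics, pixels), "D" ([k1, k2, p1, p2, k3] as OpenCV has them; the pictures are not rectified), "xyz" and "rotation" of the camera in the world. Camera axes: x right, y down, z forward; pixel columns grow to the right and rows downward; lengths in mm; the calibration is good to about 2 mm. A picture is of the moment at which its call begins.
- job_done(): hands the job in, once; it reports no verdict.
Trained networks look in a picture, given as the dict that the camera call returned (one of the last four; its "shot" number tells which), for a name from the list of things; names that differ only in an ending like _2 or _b are one class to them, and where a whole thing is asked for, a point or a joint stands for the part that bears it (a point fixed in the world has none). Each returns a list of dicts, best first, with "p" (0 to 1); they miss things now and then, are a little off and sometimes report something else, mostly with a low value. They report only what shows in the picture. A call takes as long as a camera call. They do not tell look-alikes from the thing itself.
- recognise(query, picture): "box" ([centre column, centre row, width, height] as shares, 0 to 1, of the picture: columns of its width, rows of its height, round what is visible of it).
- trace(query, picture): "mask" (400x640 bool, what is visible of it) and "box" ([centre column, centre row, width, height] as shares, 0 to 1, of the picture: columns of its width, rows of its height, round what is visible of it).
- landmark_of(query, picture): "point" ([column, row] as shares, 0 to 1, of the picture: columns of its width, rows of its height: a listed point, or the origin of a listed thing).
The state is a dict: "time_s": time; "q": joint angles; "joint_velocities": joint speeds; "tau": joint torques, N m; "tcp_pos": TCP position; "tcp_rot": TCP orientation; "contact_force": force on the tool from outside, world axes, zero at the start; "wrist_torque": the same for the moment, N m; "width": finger opening in mm.
Only numpy, scipy, OpenCV 4.12 (cv2) and the standard library are available. Lean on these libraries where they do the work, as an engineer would, in place of code of your own. Each camera call takes 0.05 s, during which the arm holds its last target. There are 200 camera calls.

### The job

Set the drip tray on the bench lengthwise in front of the slotted upright, square and centred with its end close to the foot, while nothing is in the way above. Then hook the draining bracket's two claws into the two topmost slots of the upright and press it down until the sprung catch locks it. Last, hang every slide staining rack on the bracket over the tray: pass its handle over the bracket's free end, lower it until the handle rests across the bar, and let go; keep the racks upright and leave the other things where they are.

Things in the scene. Friction and masses are not known exactly. Their poses are not given: they have to be found in the camera images.
- stand: fixed draining stand, origin on the bench below the upright's front face: slotted aluminium upright 50 mm wide, 250 mm tall, on a steel foot that juts 15 mm in front of the face and is 150 mm wide. x points into the upright (face looks to -x), z up. One column of five slots 11 mm wide, 30 mm high, 40 mm apart; front wall 4 mm thick, hollow for 24 mm behind it
- slots (a point): on the upright's face, 216 mm above the bench: middle of the lower edge of the topmost slot; the next slot's lower edge is 40 mm below it. Axes as the stand's
- seat (a point): on the upright's face, in the middle, 170 mm above the bench: where point bracket_root is when the bracket is locked. Axes as the stand's
- tray_spot (a point): point on the bench 122 mm in front of the upright's face where the middle of the tray belongs; axes as the stand's, the tray's long side along x
- catch (a joint): sprung catch of the upright: two bevelled noses 3 mm proud of the face, 13 mm either side of its middle, 165 to 172 mm above the bench. 0 = out (also with no bracket), grows as it is pushed in, to about 0.003 m by the lower edge of the bracket's plate on the way down; springs back to 0 over that edge when the bracket is fully down. Passing it takes about 6 to 12 N downward
- bracket_root (a point): draining bracket, loose, steel, 0.30 kg: plate 5 thick, 40 wide, 75 mm tall, and a round bar of 12 mm diameter that runs from its foot along -x. Point on the plate's rear face on the bar's axis, 12 mm above the underside on which the bracket lies. x points out of the rear face, as the claws do; z up
- claws (a point): the bracket's two claws, 6 mm wide, stick out 13 mm behind the plate. Point: lower edge of the upper claw's neck at the rear face, 46 mm above bracket_root; the other is 40 mm below. Necks 8 mm high, teeth 6 to 13 mm behind the plate hang 14 mm below the necks. Enter about 18 mm above point slots until the plate touches the face, then press down; locked, the two points coincide
- bracket_web (a point): where to grip the bracket: a point on the upright web joining bar and plate, 38 mm before the plate's rear face, 32 mm above the bar's axis; web 8 mm thick (y), ends 18 mm from the point away from the plate, its top edge 12 mm above the point; axes as bracket_root
- bracket_tip (a point): free end of the bracket's bar, 222 mm from the plate's rear face; the last 8 mm are a round end stop of 24 mm diameter, 6 mm proud of the bar all round
- tray_mid (a point): white drip tray, open on top, 200 (x) x 130 (y) x 25 mm, walls and floor 4 mm thick, 0.25 kg; point in the middle, half-way up. Can be picked up by a wall from above
- rack_a_tab (a point): slide staining rack (one of up to three alike): grey basket 40 (x) x 84 (y) x 30 mm with glass slides, 0.12 kg. Point: centre of the finger tab on top of its loop handle, 100 mm above its underside; tab 7 thick (x), 26 wide (y), 24 mm tall. Handle is gabled: underside 20 mm below the point in the middle, sloping down 29 degrees to posts 62 mm apart; the loop is open along x down to 70 mm below the point. z up. None if absent
- rack_b_tab (a point): slide staining rack (as the others): grey basket 40 (x) x 84 (y) x 30 mm with glass slides, 0.12 kg. Point: centre of the finger tab on top of its loop handle, 100 mm above its underside; tab 7 thick (x), 26 wide (y), 24 mm tall. Handle is gabled: underside 20 mm below the point in the middle, sloping down 29 degrees to posts 62 mm apart; the loop is open along x down to 70 mm below the point. z up. None if absent
- rack_c_tab (a point): slide staining rack (as the others): grey basket 40 (x) x 84 (y) x 30 mm with glass slides, 0.12 kg. Point: centre of the finger tab on top of its loop handle, 100 mm above its underside; tab 7 thick (x), 26 wide (y), 24 mm tall. Handle is gabled: underside 20 mm below the point in the middle, sloping down 29 degrees to posts 62 mm apart; the loop is open along x down to 70 mm below the point. z up. None if absent
- wash_bottle: wash bottle with red cap and bent spout, 214 mm tall; bystander, origin at its underside
- jar_amber: dark jar with black cap, 64 mm wide, 115 mm tall; bystander, origin at its underside
- box_tips: flat white carton, 60x100x30 mm; bystander, origin at its underside
Not all that is in view belongs to the job. What is shaped like the part that bears rack_c_tab but yellow is not meant.

How it is judged (in metres and radians):
On the way, in this order (a step that is already met when the one before it is completed fails the run):
1. the drip tray stands flat in front of the upright, lengthwise, its middle within 28 mm of tray_spot (horizontal distance between tray_mid and tray_spot below 0.028 m and angle between the x axis of tray_mid and the x axis of seat, either way round below 0.15 rad and height (world z) of tray_mid below 0.018 m and contact force between drip_tray and the fingers below 0.1 N), for 0.3 s.
2. the bracket is hooked into the two topmost slots, fully down, and the catch has sprung out over it (x of bracket_root in the frame of seat between -0.005 and 0.005 m and y of bracket_root in the frame of seat between -0.006 and 0.006 m and z of bracket_root in the frame of seat between -0.005 and 0.005 m and angle between the x axis of bracket_root and the x axis of seat, either way round below 0.12 rad and value of joint catch below 0.0015 m), for 0.3 s.
At the end, for the whole second after the job is handed in: The bracket is locked (bracket_root within 5 mm of seat, catch out), the tray stands under it (middle within 28 mm of tray_spot, turned less than 0.15 rad) and every rack present hangs still and released with its handle over the bar, less than 0.3 rad from upright, above the tray (all of step 2 and horizontal distance between tray_mid and tray_spot below 0.028 m and angle between the x axis of tray_mid and the x axis of seat, either way round below 0.15 rad and height (world z) of tray_mid below 0.018 m and x of rack_a_tab in the frame of bracket_root between -0.212 and -0.045 m and y of rack_a_tab in the frame of bracket_root between -0.025 and 0.025 m and z of rack_a_tab in the frame of bracket_root between 0.012 and 0.04 m and x of rack_a_tab in the frame of tray_mid between -0.1 and 0.1 m and y of rack_a_tab in the frame of tray_mid between -0.055 and 0.055 m and angle between each of rack_a_tab, rack_b_tab, rack_c_tab's own z axis and vertical below 0.3 rad and linear speed of each of rack_a, rack_b, rack_c below 0.05 m/s and contact force between each of rack_a, rack_b, rack_c and the fingers below 0.1 N and x of rack_b_tab in the frame of bracket_root between -0.212 and -0.045 m and y of rack_b_tab in the frame of bracket_root between -0.025 and 0.025 m and z of rack_b_tab in the frame of bracket_root between 0.012 and 0.04 m and x of rack_b_tab in the frame of tray_mid between -0.1 and 0.1 m and y of rack_b_tab in the frame of tray_mid between -0.055 and 0.055 m and x of rack_c_tab in the frame of bracket_root between -0.212 and -0.045 m and y of rack_c_tab in the frame of bracket_root between -0.025 and 0.025 m and z of rack_c_tab in the frame of bracket_root between 0.012 and 0.04 m and x of rack_c_tab in the frame of tray_mid between -0.1 and 0.1 m and y of rack_c_tab in the frame of tray_mid between -0.055 and 0.055 m); the robot touches nothing.
It fails at once if a rack lies tipped over on the bench (tab below 70 mm and more than 0.7 rad from upright) ((angle between rack_a_tab's own z axis and vertical above 0.7 rad and height (world z) of rack_a_tab below 0.07 m) or (angle between rack_b_tab's own z axis and vertical above 0.7 rad and height (world z) of rack_b_tab below 0.07 m) or (angle between rack_c_tab's own z axis and vertical above 0.7 rad and height (world z) of rack_c_tab below 0.07 m)).
It fails at once if a bystander is pushed more than 30 mm (distance of any of wash_bottle, jar_amber, box_tips from where it was at the start of the episode above 0.03 m).
Of rack_a, rack_b, rack_c only 2 to 3 are there at a start; the rules pass over those that are not, and their reading is None.
At some moment in a run one of rack_a, rack_b, rack_c may be knocked a few centimetres aside while the robot is not near it.
It also fails if it takes over 210 s, if anything falls off the work surface, if the arm or the gripper's body presses on something with over 40 N, if the wrist force passes 120 N, or if a joint passes its speed limit or range.

## Working session

There is one attempt and no reset: what is moved stays moved. The work goes in short steps, Python scripts to look and compute and a shell command to move; the robot and the scene stay as the last step left them, time stands still between calls to the robot, and variables do not carry over. Pictures are saved under pics/ and viewed, about 12 in all and at most 16, crops included, and the job is handed in when it is done.

```bash
mkdir -p pics; cat > h.py <<'E'
from rig import *
import numpy as np, cv2
def px2w(c,u,v,z=None,plane=None):
    p=cv2.undistortPoints(np.array([[[u,v]]],float),c["camera_matrix"],np.array(c["D"],float))[0,0]
    d=np.array([p[0],p[1],1.0]); R=np.array(c["rotation"]); o=np.array(c["xyz"])
    if plane is not None:
        w=R@d; return o+w*(plane-o[2])/w[2]
    return o+R@(d*z)
def cloud(c):
    Z=c["z_map"]; h,w=Z.shape
    uv=np.stack(np.meshgrid(np.arange(w),np.arange(h)),-1).reshape(-1,1,2).astype(float)
    p=cv2.undistortPoints(uv,c["camera_matrix"],np.array(c["D"],float)).reshape(h,w,2)
    P=np.dstack([p*Z[...,None],Z])
    W=P@np.array(c["rotation"]).T+np.array(c["xyz"]); W[Z==0]=np.nan
    return W
E
python3 - <<'E'
from h import *
print({k:(np.round(v,3).tolist() if not isinstance(v,float) else v) for k,v in observe().items()})
ims=[]
for n in ["top","scene"]:
    c=capture(n); cv2.imwrite(f"pics/{n}0.png",c["img"]); W=cloud(c)
    print(n,np.round(c["xyz"]),np.round(c["rotation"],2).tolist(),c["camera_matrix"][0])
    for q in ["stand","slots","seat","tray_spot","bracket_root","bracket_web","bracket_tip","claws","tray_mid","rack_a_tab","wash_bottle","jar_amber","box_tips"]:
        for r in landmark_of(q,c)[:5]:
            u,v=r["point"][0]*640,r["point"][1]*400
            i,j=min(int(v),399),min(int(u),639)
            print(q,round(r["p"],2),round(u),round(v),np.round(W[i,j]))
E
```

```text
{'time_s': 0.0, 'q': [-68.429, 3.026, 80.314, 0.001, 96.749, -4.028], 'joint_velocities': [0.026, 0.029, 0.102, -0.101, 0.035, -0.049], 'tau': [-0.001, -38.167, -36.019, 0.0, 0.006, -0.0], 'tcp_pos': [226.745, -473.175, 230.474], 'tcp_rot': [[0.902, 0.432, -0.001], [0.432, -0.902, 0.001], [0.0, -0.002, -1.0]], 'contact_force': [0.229, -0.47, -0.199], 'wrist_torque': [0.037, 0.004, -0.035], 'width': 85.43921353903336}
top [-442.  325. 1572.] [[-0.33, -0.78, 0.54], [-0.94, 0.27, -0.19], [0.0, -0.57, -0.82]] [392.27252501   0.         314.02549496]
stand 0.91 302 189 [698.  -9.   8.]
slots 0.86 297 160 [704.   7. 225.]
seat 0.85 300 168 [703.  -5. 166.]
bracket_root 0.58 268 229 [504. 220.  56.]
bracket_web 0.44 270 229 [535. 203.  -1.]
bracket_tip 0.64 284 267 [317. 198.  15.]
bracket_tip 0.41 301 166 [728. -18. 148.]
claws 0.46 268 224 [526. 213.  62.]
tray_mid 0.88 351 209 [141.   5. 609.]
tray_mid 0.22 252 210 [630. 263.  55.]
rack_a_tab 0.63 225 237 [496. 409.  94.]
wash_bottle 0.79 253 208 [625. 258.  68.]
jar_amber 0.77 229 220 [605. 375.  53.]
jar_amber 0.58 302 167 [699. -14. 181.]
box_tips 0.83 200 242 [555. 529.  30.]
scene [-920.  803.  969.] [[-0.48, -0.4, 0.78], [-0.88, 0.23, -0.43], [-0.0, -0.89, -0.46]] [497.17750544   0.         312.24072096]
stand 0.95 295 204 [705.  -4.   7.]
slots 0.69 293 157 [703.   1. 218.]
seat 0.91 292 167 [700.  13. 179.]
bracket_root 0.92 262 238 [522. 224.  11.]
bracket_root 0.74 307 219 [588.   7.  -2.]
bracket_web 0.59 265 238 [507. 222.  23.]
bracket_tip 0.88 293 266 [309. 209.  16.]
bracket_tip 0.28 309 217 [601. -13.  -1.]
claws 0.86 260 223 [525. 227.  74.]
rack_a_tab 0.93 210 235 [490. 423. 104.]
wash_bottle 0.61 239 223 [625. 271.  39.]
jar_amber 0.83 211 237 [492. 420.  94.]
jar_amber 0.43 296 155 [706. -14. 227.]
box_tips 0.93 177 256 [538. 532.  27.]
```

```bash
python3 - <<'E'
import cv2
for n,(x,y,w,h) in {"top":(150,110,320,210),"scene":(120,110,340,230)}.items():
    i=cv2.imread(f"pics/{n}0.png")[y:y+h,x:x+w]; cv2.imwrite(f"pics/{n}0c.png",cv2.resize(i,None,fx=2.35,fy=2.35,interpolation=cv2.INTER_CUBIC))
E
```

```text
(no output)
```

View pics/top0c.png

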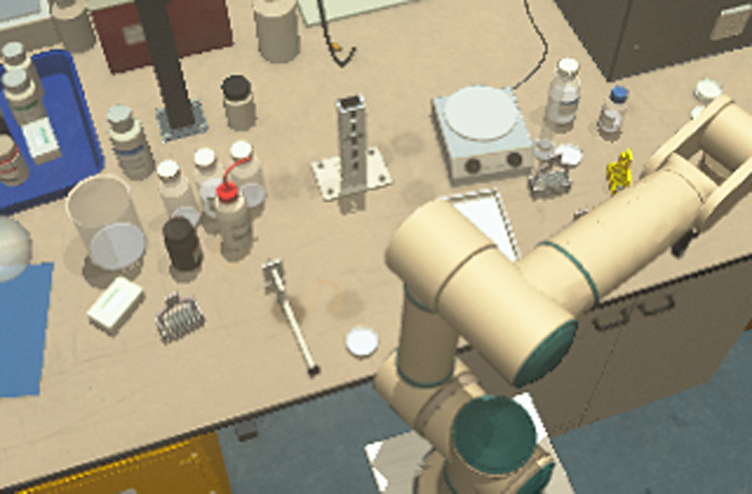

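View pics/scene0c.png

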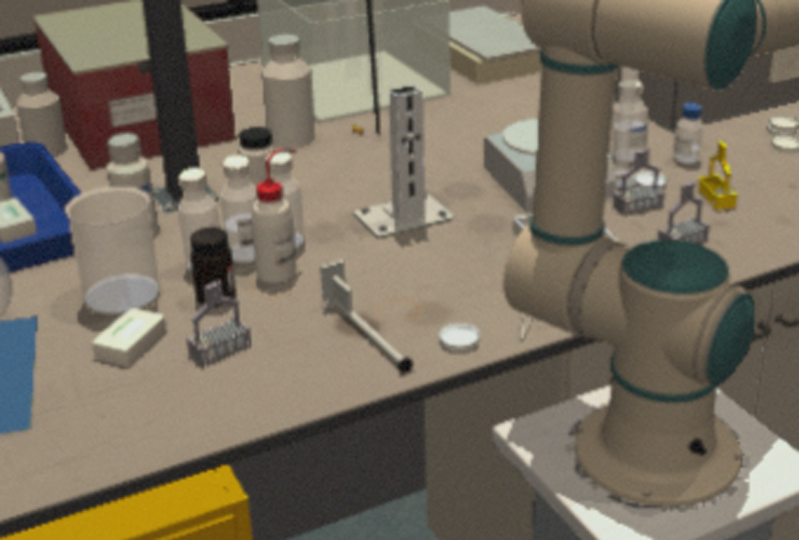

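Top: three grey racks — left one at crop (180,318), two on the right, (550,175) and one hidden by the forearm; the yellow one at (620,172) is the decoy. Scene crop: greys at (220,330), (638,185), (683,220), yellow (720,180). The tray is behind the arm; I'll look with the wrist camera.

```bash
python3 -m jog '[0,0,0,0,0,2,1,0,0,0,-1,4,6,1,0,0,0,0,8,10,1,0,0,0,2,12,14,1,0,0,0,4,16,17,1,0,0,0,7,19,18,1,0,0,0,9,20,18,1,0,0,0,10,20,18,1,0,0,0,10,20,18,1]'; python3 - <<'E'
from h import *
o=observe(); print(np.round(o["tcp_pos"]),np.round(o["tcp_rot"],2).tolist())
c=capture("wrist"); cv2.imwrite("pics/w1.png",c["img"]); W=cloud(c)
print(np.round(c["xyz"]),np.round(c["rotation"],2).tolist(),c["camera_matrix"][0])
for q in ["tray_mid","rack_a_tab","bracket_tip","slots","seat","stand"]:
    for r in landmark_of(q,c)[:5]:
        u,v=r["point"][0]*640,r["point"][1]*400
        i,j=min(int(v),399),min(int(u),639)
        print(q,round(r["p"],2),round(u),round(v),np.round(W[i,j]))
E
```

```text
time_s: 2.3
tcp_pos: [327.7, -273.2, 410.9]
tcp_rot: [[0.901, 0.434, -0.001], [0.434, -0.901, 0.0], [-0.0, -0.0, -1.0]]
contact_force: [0.4, -0.0, 0.1]
width: 85.2
[ 328. -273.  411.] [[0.9, 0.43, -0.0], [0.43, -0.9, 0.0], [-0.0, -0.0, -1.0]]
[ 394. -242.  552.] [[0.43, -0.86, -0.26], [-0.9, -0.42, -0.13], [-0.0, 0.29, -0.96]] [358.00398776   0.         324.97458537]
tray_mid 0.56 332 8 [ 500. -201.    3.]
bracket_tip 0.57 29 13 [315. 196.  21.]
seat 0.56 28 13 [313. 198.  20.]
```

View pics/w1.png

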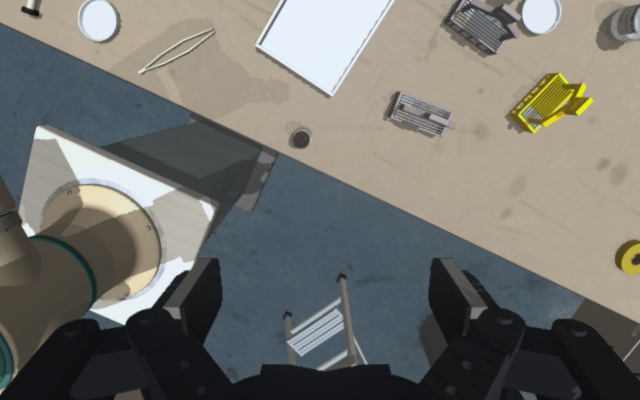

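Wrist view: tray at (325,35) cut off at the top, grey racks at (425,115) and (480,25), yellow decoy at (550,100). Moving forward to see them all.

```bash
python3 -m jog '[0,0,0,3,0,1,1,0,0,0,7,-1,2,1,0,0,0,11,-2,3,1,0,0,0,14,-2,4,1,0,0,0,15,-2,4,1,0,0,0,15,-2,4,1,0,0,0,15,-2,4,1]'; cat > look.py <<'E'
from h import *
import sys
def look(name,qs,cam="wrist"):
    o=observe(); print(np.round(o["tcp_pos"]))
    c=capture(cam); cv2.imwrite(f"pics/{name}.png",c["img"]); W=cloud(c); np.save(f"pics/{name}.npy",W)
    for q in qs:
        for r in trace(q,c)[:5]:
            m=r["mask"]; P=W[m]; P=P[~np.isnan(P).any(1)]
            if len(P)<10: continue
            zt=np.percentile(P[:,2],98); T=P[P[:,2]>zt-8]
            (cx,cy),(a,b),ang=cv2.minAreaRect(P[:,:2].astype(np.float32))
            (tx,ty),(ta,tb),tang=cv2.minAreaRect(T[:,:2].astype(np.float32))
            v,u=np.nonzero(m)
            print(q,round(r["p"],2),"px",int(u.mean()),int(v.mean()),"rect",np.round([cx,cy,a,b,ang],1),"ztop",round(zt,1),"toprect",np.round([tx,ty,ta,tb,tang],1),"bgr",np.round(c["img"][m].mean(0)))
        for r in landmark_of(q,c)[:4]:
            u,v=r["point"][0]*640,r["point"][1]*400
            print("  pt",q,round(r["p"],2),round(u,1),round(v,1),np.round(W[min(int(v),399),min(int(u),639)],1))
    return c,W
if __name__=="__main__": look(sys.argv[1],sys.argv[3:],sys.argv[2])
E
python3 look.py w2 wrist tray_mid rack_a_tab
python3 look.py t2 top stand tray_mid
```

```text
time_s: 3.35
tcp_pos: [476.4, -293.8, 451.0]
tcp_rot: [[0.902, 0.432, -0.001], [0.432, -0.902, 0.0], [-0.001, -0.0, -1.0]]
contact_force: [-0.2, 0.7, -0.5]
width: 85.0
[ 476. -294.  451.]
tray_mid 0.74 px 279 96 rect [ 495.3 -201.3  137.6  211.3   82.8] ztop 24.4 toprect [ 497.3 -203.5  131.   201.6   82.9] bgr [234. 224. 215.]
  pt tray_mid 0.97 278.4 99.2 [ 497.1 -200.8    2.5]
[ 476. -294.  452.]
stand 0.78 px 299 177 rect [806.7 -15.2 152.6 264.2  85. ] ztop 245.6 toprect [714.9  -9.4  49.6  36.6  86.5] bgr [145. 166. 171.]
  pt stand 0.67 299.6 164.6 [ 7.005e+02 -5.000e-01  1.989e+02]
  pt stand 0.59 300.5 189.2 [7.006e+02 2.000e-01 8.500e+00]
tray_mid 0.56 px 345 199 rect [ 557.1 -192.1   90.1   83.5   83.3] ztop 27.5 toprect [ 582.2 -180.6   45.9  104.1   27.4] bgr [220. 228. 227.]
  pt tray_mid 0.72 351.1 210.1 [151.1  -1.2 587.2]
  pt tray_mid 0.56 284.1 264.4 [335.  194.1  -2.3]
```

View pics/w2.png

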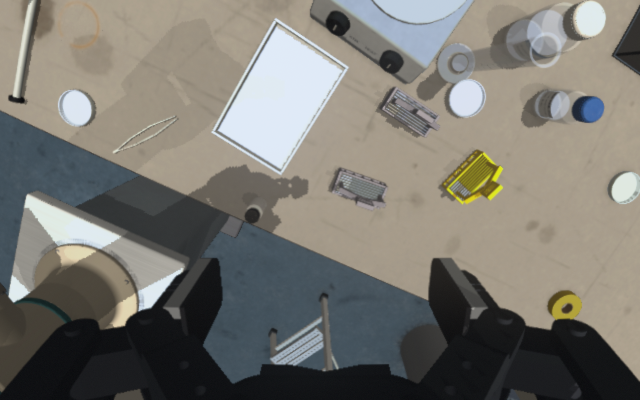

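Tray measured at (497,-203), 131×202 mm, long axis −7°. Racks grey at px (408,112), (362,188); yellow (472,178) rejected. Now a look at the stand and bracket.

```bash
python3 -m jog '[0,0,-6,2,5,0,1,0,0,-14,4,10,0,1,0,0,-22,6,15,0,1,0,0,-26,7,20,0,1,0,0,-26,8,25,0,1,0,0,-26,8,29,0,1,0,0,-26,8,29,0,1,0,0,-26,8,29,0,1]'; python3 look.py w3 wrist stand slots seat tray_spot bracket_root bracket_web bracket_tip claws rack_a_tab tray_mid jar_amber wash_bottle
python3 - <<'E'
import numpy as np,cv2
W=np.load("pics/w3.npy").reshape(-1,3); W=W[~np.isnan(W).any(1)]
def rect(n,s):
    r=cv2.minAreaRect(W[s][:,:2].astype(np.float32)); print(n,s.sum(),np.round(r[0],1),np.round(r[1],1),round(r[2],1))
x,y,z=W.T
b=(x>640)&(x<780)&(abs(y)<120)
rect("top",b&(z>243)&(z<258)); rect("foot",b&(z>4)&(z<25)); print(np.percentile(z[b&(z<25)],[5,50,80,90,95]))
for lo,hi in((8,22),(30,48),(50,95)):
    rect(f"br{lo}",(x>290)&(x<560)&(y>160)&(y<250)&(z>lo)&(z<hi))
E
```

```text
time_s: 4.65
tcp_pos: [556.9, -2.0, 451.4]
tcp_rot: [[1.0, -0.004, 0.0], [-0.004, -1.0, -0.0], [0.0, 0.0, -1.0]]
contact_force: [-0.0, 0.2, -0.1]
width: 85.6
[557.  -2. 451.]
stand 0.83 px 327 24 rect [726.2  -7.3 151.1  73.1  89.5] ztop 248.9 toprect [706.   -7.   50.4   4.2  89.3] bgr [162. 167. 162.]
  pt stand 0.7 326.1 38.3 [704.   -4.6  32.6]
slots 0.63 px 327 24 rect [725.8  -7.5 153.9  73.   89.8] ztop 248.9 toprect [706.   -7.   50.4   4.2  89.3] bgr [162. 167. 161.]
  pt slots 0.71 324.5 13.1 [704.6  -2.1 208.1]
seat 0.82 px 327 24 rect [726.5  -8.1 153.6  73.7  89.3] ztop 249.0 toprect [706.   -7.   50.4   4.2  89.3] bgr [163. 167. 162.]
  pt seat 0.6 330.0 21.7 [704.1  -7.5 167.3]
  pt seat 0.31 176.4 155.3 [538.1 222.5  64.4]
tray_spot 0.87 px 327 24 rect [726.5  -7.8 152.6  74.9  89.8] ztop 249.0 toprect [706.   -7.   50.4   4.2  89.3] bgr [163. 167. 162.]
bracket_root 0.63 px 193 187 rect [446.1 210.1 200.7  61.   13.2] ztop 74.3 toprect [530.8 218.7   5.2  38.9   4.1] bgr [122. 131. 131.]
bracket_root 0.35 px 127 65 rect [673.8 306.1 194.1  94.   80.6] ztop 210.4 topr
[... 1298 characters left out ...]
 114.7 toprect [644.2 374.   56.5  55.3  55.3] bgr [32. 35. 40.]
  pt jar_amber 0.88 94.2 85.8 [643.9 343.   52.6]
wash_bottle 0.71 px 327 24 rect [726.   -6.9 151.5  74.3  89.1] ztop 248.9 toprect [706.   -7.   50.4   4.2  89.3] bgr [162. 167. 161.]
wash_bottle 0.6 px 127 65 rect [674.2 298.3 184.   92.6  84.2] ztop 210.4 toprect [677.3 239.2   6.4  55.5  29.1] bgr [ 80.  86. 128.]
  pt wash_bottle 0.62 165.4 65.7 [669.  231.7  47.5]
top 342 [706.  -7.] [50.4  4.2] 89.3
foot 3180 [726.   -7.1] [151.1  72.5] 89.8
[-2.78689732 -0.71328513  6.24776352  7.28330636  8.02126972]
br8 659 [444.9 208.9] [206.   21.1] 0.4
br30 168 [514.9 209.8] [62.8 34.7] 25.2
br50 388 [514.3 223. ] [38.4 65.9] 75.5
```

View pics/w3.png

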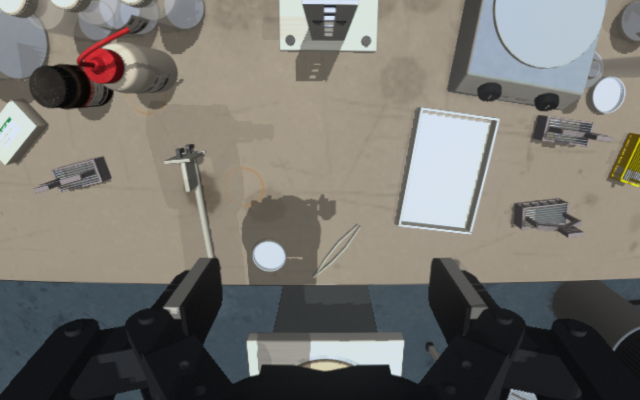

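Stand face x≈704, y≈−7, yaw ≈−0.5°; tray centre (497.5,−203), −7.4°. View 3 confirms: stand at (327,40), tray (448,172), bracket (190,190), greys (72,175),(565,130),(545,215), yellow (630,160). Gripping the tray's left long wall.

```bash
python3 -m jog '[0,0,-3,-1,-4,-2,1,0,0,-7,-2,-8,-5,1,0,0,-7,-4,-12,-8,1,0,0,-7,-5.1,-13.8,-12,1,0,0,-7,-5.1,-13.8,-17,1,0,0,-7,-5.1,-13.8,-22,1,0,0,-7,-5.1,-13.8,-27,1,0,0,-7,-5.1,-13.8,-32,1,0,0,-7,-5.1,-13.8,-36,1,0,0,-7,-5.1,-13.8,-39,1,0,0,-7,-5.1,-13.8,-41.5,1,0,0,-7,-5.1,-13.8,-43,1,0,0,-7,-5.1,-13.8,-44.2,1,0,0,-7,-5.1,-13.8,-44.2,1]'
python3 -m jog '[0,0,0,0,0,0,0,0,0,0,0,0,0,0,0,0,0,0,0,0,0,0,0,0,0,0,0,0,0,0,0,0,0,0,0,0,0,0,0,0,0,0,0,0,0,0,0,0,0]'
```

```text
time_s: 7.3
tcp_pos: [505.3, -141.3, 8.3]
tcp_rot: [[0.992, -0.129, -0.002], [-0.129, -0.992, 0.001], [-0.002, -0.0, -1.0]]
contact_force: [0.4, 0.3, 1.1]
width: 85.5
time_s: 8.0
tcp_pos: [506.1, -141.5, 9.7]
tcp_rot: [[0.992, -0.129, 0.001], [-0.129, -0.992, -0.0], [0.001, 0.0, -1.0]]
contact_force: [-1.1, 0.1, 2.9]
width: 2.3
```

```bash
python3 -m jog '[0,0,0,0,0,1,0,0,0,0,0,0,2,0,0,0,0,0,0,2,0,0,0,0,0,0,2,0]'; python3 look.py w4 wrist tray_mid
```

```text
time_s: 8.4
tcp_pos: [506.0, -141.5, 29.7]
tcp_rot: [[0.992, -0.129, 0.001], [-0.129, -0.992, -0.0], [0.001, 0.0, -1.0]]
contact_force: [-0.7, -0.2, -2.7]
width: 2.4
[ 506. -141.   30.]
tray_mid 0.63 px 483 168 rect [ 504.9 -227.1  175.4  197.    82.3] ztop 43.7 toprect [ 517.8 -207.2  130.5  158.9   82.8] bgr [173. 164. 154.]
  pt tray_mid 0.65 467.4 268.0 [ 491.7 -207.2   22.5]
```

Held (weight −2.7 N, rim z 44). Carry it over.

```bash
python3 -m jog '[0,0,0,1,2,0,0,0,0,1,2,5,0,0,0,0,2,3,8.5,0,0,0,0,3,4.5,12,0,0,0,0,5,6,15.5,0,0,0,0,6,7,18,0,0,0,0,7,7.5,19.5,0,0,0,0,7,7.7,19.8,0,0,0,0,7,7.7,19.8,0,0,0,0,7,7.7,19.8,-0.8,0,0,0,7,7.7,19.8,-1.4,0,0,0,7,7.7,19.8,-1.9,0,0,0,7,7.7,19.8,-1.9,0,0,0,7,7.7,19.8,-1.9,0.15,0,0,7,7.7,19.8,-1.9,0.4,0,0,7,7.7,19.8,-1.9,0.7,0,0,7,7.7,19.8,-1.9,1,0,0,7,7.7,19.8,-1.9,1]'
python3 -m jog '[0,0,0,0,0,3,1,0,0,0,-1,1,8,1,0,0,0,-2,2,13,1,0,0,0,-3,2,18,1,0,0,0,-4,1,23,1,0,0,0,-5,0,28,1,0,0,0,-5,0,30,1,0,0,0,-5,0,30,1]'; python3 look.py w5 wrist tray_mid bracket_root
```

```text
time_s: 10.35
tcp_pos: [582.9, 56.6, 10.4]
tcp_rot: [[1.0, -0.007, 0.0], [-0.007, -1.0, -0.0], [0.0, 0.0, -1.0]]
contact_force: [0.6, -0.4, 0.8]
width: 70.0
time_s: 11.15
tcp_pos: [533.7, 56.3, 316.3]
tcp_rot: [[1.0, -0.007, 0.01], [-0.007, -1.0, 0.0], [0.01, -0.0, -1.0]]
contact_force: [0.4, -0.3, 0.7]
width: 85.4
[534.  56. 316.]
tray_mid 0.7 px 377 108 rect [582.6 -10.8 138.4 200.1  89.3] ztop 24.2 toprect [581.9  -7.4 131.1 198.7  89.4] bgr [209. 197. 186.]
  pt tray_mid 0.57 375.6 114.0 [582.1  -6.7   3.2]
  pt tray_mid 0.53 4.0 201.7 [503.1 405.4 111.8]
bracket_root 0.76 px 199 196 rect [430.6 203.9 236.5  41.3   8.7] ztop 74.4 toprect [537.9 220.   19.4  40.9   3.3] bgr [104. 111. 112.]
bracket_root 0.15 px 378 10 rect [ 7.003e+02 -8.300e+00  2.480e+01  1.522e+02  2.000e-01] ztop 35.5 toprect [704.6  -6.7  48.9   1.8  87.8] bgr [140. 148. 143.]
  pt bracket_root 0.96 197.8 155.2 [533.1 217.7  14.1]
```

View pics/w5.png

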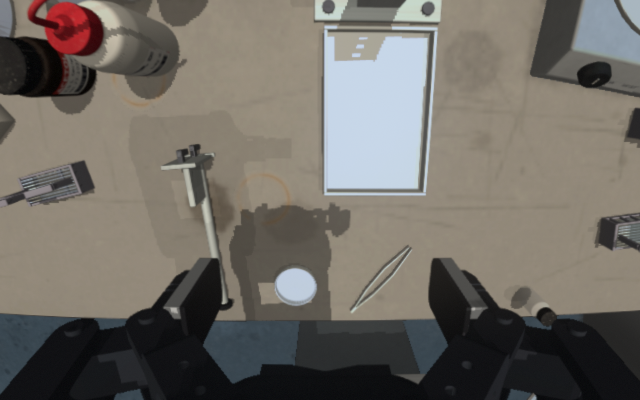

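Tray is good: (582,−7), square. Bracket at px (195,190) pointing roughly to the stand. Going above it for a close measurement.

```bash
python3 -m jog '[0,0,2,-1,4,-2,1,0,0,5,-2,8,-4,1,0,0,5,-3,12,-7,1,0,0,5,-4.4,15.8,-10,1,0,0,5,-4.4,15.8,-12,1,0,0,5,-4.4,15.8,-12,1,0,0,5,-4.4,15.8,-12,1]'; python3 look.py w6 wrist bracket_root bracket_web bracket_tip claws; python3 - <<'E'
import numpy as np,cv2
W=np.load("pics/w6.npy").reshape(-1,3); W=W[~np.isnan(W).any(1)]
x,y,z=W.T
def rect(n,s):
    r=cv2.minAreaRect(W[s][:,:2].astype(np.float32)); print(n,s.sum(),np.round(r[0],1),np.round(r[1],1),round(r[2],1))
b=(x>290)&(x<570)&(y>150)&(y<270)
rect("plate",b&(z>68)&(z<90)); rect("web",b&(z>50)&(z<60)); 
s=b&(z>15)&(z<22)&(x<470)&(x>330); p=np.polyfit(x[s],y[s],1); print("bar",s.sum(),np.degrees(np.arctan(p[0])),[np.polyval(p,t).round(1) for t in(330,490,537)])
for t in (350,400,440): print(t,np.percentile(z[s&(abs(x-t)<15)],90))
E
```

```text
time_s: 12.1
tcp_pos: [488.8, 214.2, 190.0]
tcp_rot: [[0.997, 0.08, -0.001], [0.08, -0.997, -0.001], [-0.001, 0.001, -1.0]]
contact_force: [0.9, -0.1, 0.2]
width: 85.2
[489. 214. 190.]
bracket_root 0.85 px 321 210 rect [421.2 205.1 254.5  46.7   7.5] ztop 74.3 toprect [535.1 220.1  12.4  38.3   4.7] bgr [120. 128. 127.]
bracket_root 0.5 px 569 103 rect [574.7 -19.2 156.4 190.8  89.6] ztop 23.8 toprect [565.   -7.1 131.9 167.6  89.3] bgr [202. 197. 187.]
  pt bracket_root 0.69 321.5 121.0 [539.7 220.7  64.9]
bracket_web 0.75 px 321 210 rect [429.3 216.2 236.6  38.1   1.9] ztop 74.3 toprect [535.2 219.9  12.4  38.1   4.7] bgr [121. 129. 129.]
  pt bracket_web 0.87 324.9 175.2 [497.2 215.2  55.9]
bracket_tip 0.59 px 321 210 rect [430.2 208.7 235.8  37.5   6.4] ztop 74.3 toprect [535.1 220.4  12.4  37.6   4.8] bgr [123. 131. 130.]
bracket_tip 0.57 px 144 6 rect [616.3 364.6   8.4  40.4  21.1] ztop 72.7 toprect [612.  369.6   1.7  20.5   5.6] bgr [25. 27. 30.]
  pt bracket_tip 0.72 322.3 333.7 [319.8 203.2  18.9]
claws 0.63 px 321 211 rect [430.9 208.2 234.6  37.3   6.7] ztop 74.3 toprect [535.1 220.3  12.4  37.3   4.8] bgr [123. 132. 131.]
  pt claws 0.59 321.8 126.2 [536.1 220.4  64.7]
plate 373 [531.  219.7] [ 4.3 38.4] 4.1
web 634 [514.1 213. ] [66.4 36. ] 20.1
bar 1014 4.4821759502109995 [np.float64(204.7), np.float64(217.2), np.float64(220.9)]
350 17.37631257025049
400 17.096939899971858
440 17.191801731886084
```

View pics/w6.png

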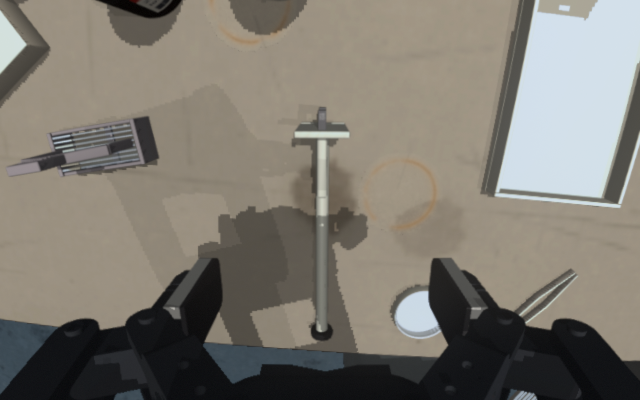

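Bracket yaw 4.5°, rear face at x≈533, y≈220. Descend on the web, 44 mm before the rear face.

```bash
python3 -m jog '[0,0,0,0,0.2,-4,1,0,0,0,0,0.2,-8,1,0,0,0,0,0.2,-12,1,0,0,0,0,0.2,-14.5,1,0,0,0,0,0.2,-16.3,1,0,0,0,0,0.2,-16.3,1,0,0,0,0,0.2,-16.3,0.6,0,0,0,0,0.2,-16.3,0.3,0,0,0,0,0.2,-16.3,0,0,0,0,0,0.2,-16.3,0,0,0,0,0,0.2,-16.3,0,0,0,0,0,0.2,-16.3,0,0,0,0,0,0.2,-16.3,0,0,0,0,0,0.2,-16.3,0]'
python3 -m jog '[0,0,0,0,0,1,0,0,0,0,0,0,4,0,0,0,0,0,0,8,0,0,0,0,0,0,13,0,0,0,0,0,0,18,0,0,0,0,0,0,20,0,0,0,0,0,0,20,0,0,0,0,0,0,20,0]'
python3 look.py w7 wrist bracket_root; python3 - <<'E'
import numpy as np
W=np.load("pics/w7.npy").reshape(-1,3); W=W[~np.isnan(W).any(1)]
x,y,z=W.T
b=(y>150)&(y<270)&(z>170)&(x<460)&(x>250)
for t in range(270,460,20):
    s=b&(abs(x-t)<8); print(t,s.sum(),np.percentile(z[s],90).round(1) if s.any() else 0, y[s].mean().round(1) if s.any() else 0)
s=(abs(y-217)<40)&(z>265)&(x>505)&(x<560); print(np.median(z[s]),np.percentile(z[s],95),x[s].min(),x[s].max(),y[s].min(),y[s].max(),s.sum())
E
```

```text
time_s: 13.95
tcp_pos: [489.1, 216.7, 27.9]
tcp_rot: [[0.997, 0.08, 0.001], [0.08, -0.997, 0.0], [0.001, -0.0, -1.0]]
contact_force: [-0.7, 0.0, 4.9]
width: 6.9
time_s: 14.75
tcp_pos: [488.4, 216.3, 225.7]
tcp_rot: [[0.997, 0.08, -0.002], [0.08, -0.997, -0.001], [-0.002, 0.001, -1.0]]
contact_force: [0.6, 0.2, -3.6]
width: 6.9
[488. 216. 226.]
bracket_root 0.85 px 325 214 rect [  27.3  164.8 1046.4  141.     5.7] ztop 272.2 toprect [524.7 214.9  38.   35.6  34.9] bgr [118. 126. 125.]
  pt bracket_root 0.62 325.3 155.6 [543.5 220.3 262.5]
270 0 0 0
290 0 0 0
310 0 0 0
330 0 0 0
350 0 0 0
370 0 0 0
390 0 0 0
410 1 211.0 215.6
430 519 215.0 211.3
450 232 215.1 212.5
297.8660717271983 313.42171118620723 505.0002299187654 534.8308024746447 178.19980513897795 239.14201411271512 8963
```

View pics/w7.png

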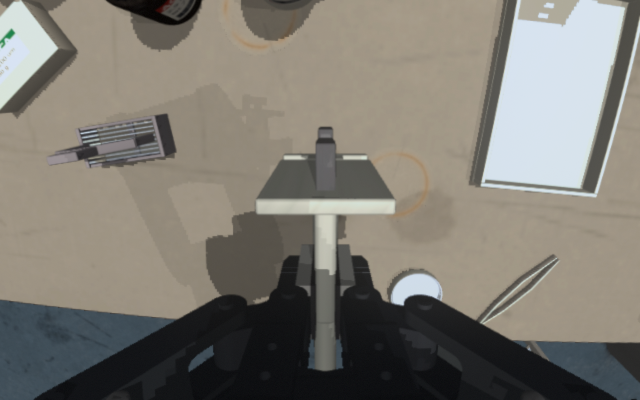

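Bracket held level, bar top 215 as expected. Moving to 25 mm before the face, ~18 mm high.

```bash
python3 -m jog '[0,0,-1,1,-3,0,0,0,0,-2,2,-7,0,0,0,0,-3,4,-11,0,0,0,0,-5,6,-15,0,0,0,0,-5.1,9,-19,-1,0,0,0,-5.1,12,-21.5,-2,0,0,0,-5.1,13.5,-22.3,-2.2,0,0,0,-5.1,14.6,-22.3,-2.2,0,0,0,-5.1,14.6,-22.3,-2.2,0,0,0,-5.1,14.6,-22.3,-2.2,0]'
cat > chk.py <<'E'
from h import *
import sys
o=observe(); print(np.round(o["tcp_pos"],1),np.round(o["tcp_rot"][1][0]*57.3,2))
c=capture("wrist"); cv2.imwrite(f"pics/{sys.argv[1]}.png",c["img"]); Wf=cloud(c); np.save(f"pics/{sys.argv[1]}.npy",Wf)
W=Wf.reshape(-1,3); W=W[~np.isnan(W).any(1)]; x,y,z=W.T
def rect(n,s):
    r=cv2.minAreaRect(W[s][:,:2].astype(np.float32)); print(n,s.sum(),np.round(r[0],1),np.round(r[1],1),round(r[2],1),"z",np.percentile(z[s],[10,50,90]).round(1))
t=o["tcp_pos"]
rect("plate",(abs(y-t[1])<25)&(abs(z-t[2]-47)<4)&(x>t[0]+32)&(x<t[0]+46))
s=(abs(y+7)<40)&(abs(z-250)<7)&(x>690); 
if s.sum()>5: rect("standtop",s)
s=(abs(y+7)<40)&(z>100)&(z<243)&(x>694)&(x<715)
if s.sum()>5: rect("face",s)
E
python3 chk.py w8
```

```text
time_s: 15.9
tcp_pos: [634.3, -6.3, 203.8]
tcp_rot: [[1.0, -0.008, -0.003], [-0.008, -1.0, 0.0], [-0.003, -0.0, -1.0]]
contact_force: [-0.3, 1.2, -3.5]
width: 6.8
[634.3  -6.3 203.8] -0.49
plate 2601 [676.5  -7. ] [40.  6.] 89.1 z [248.2 249.3 250.2]
standtop 6419 [717.8  -7.2] [50.7 26.6] 89.7 z [247.1 248.6 249.5]
face 1536 [711.8  -6.7] [44.2  6.4] 89.9 z [143.1 211.6 238.2]
```

View pics/w8.png

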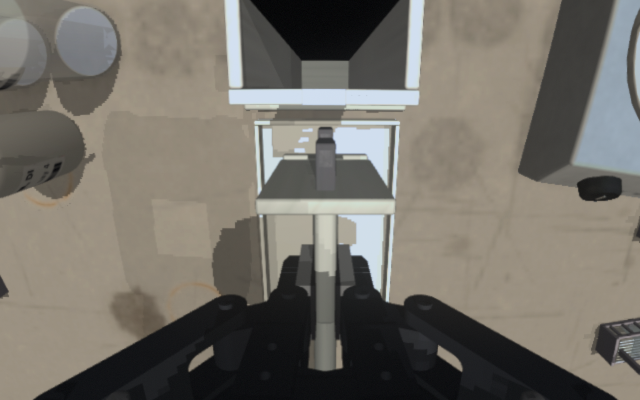

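View 8: plate (325,200) aligned with the upright (325,95): y offset 0.2 mm, yaw 0.6°, gap ≈25.5 mm. Inserting.

```bash
python3 -m jog '[0,0,0,0.6,0,0.05,0,0,0,0,1.2,0,0.05,0,0,0,0,1.6,0,0.05,0,0,0,0,2.0,0,0.05,0,0,0,0,2.3,0,0.05,0,0,0,0,2.45,0,0.05,0,0,0,0,2.45,0,0.05,0]'
python3 -m jog '[0,0,0,0.1,0,0,0,0,0,0,0.2,0,0,0,0,0,0,0.2,0,0,0]'; python3 chk.py w9
```

```text
time_s: 16.65
tcp_pos: [659.5, -6.5, 205.7]
tcp_rot: [[1.0, -0.009, -0.0], [-0.009, -1.0, -0.0], [-0.0, 0.0, -1.0]]
contact_force: [0.9, 0.6, -2.6]
width: 6.9
time_s: 16.95
tcp_pos: [659.9, -6.3, 205.8]
tcp_rot: [[1.0, -0.009, -0.004], [-0.009, -1.0, 0.0], [-0.004, -0.0, -1.0]]
contact_force: [-9.8, 1.4, -1.8]
width: 6.9
[659.9  -6.3 205.8] -0.51
plate 2803 [702.8  -6.9] [48.8  6.3] 90.0 z [249.4 251.3 252.2]
standtop 11354 [718.1  -7.1] [50.5 36.9] 89.5 z [247.1 248.8 251.5]
face 5734 [709.6  -7. ] [10.8 43.1] 0.0 z [144.1 214.5 240.9]
```

Plate touches the face (−10 N). Pressing down.

```bash
python3 -m jog '[0,0,0,-0.1,0,-0.3,0,0,0,0,-0.1,0,-0.7,0,0,0,0,-0.1,0,-1.0,0,0,0,0,-0.1,0,-1.3,0,0,0,0,-0.1,0,-1.3,0]'; python3 -m jog '[0,0,0,0,0,-0.2,0,0,0,0,0,0,-0.4,0,0,0,0,0,0,-0.6,0,0,0,0,0,0,-0.7,0,0,0,0,0,0,-0.7,0]'; python3 chk.py w10
```

```text
time_s: 17.5
tcp_pos: [660.0, -6.5, 193.8]
tcp_rot: [[1.0, -0.009, -0.0], [-0.009, -1.0, -0.0], [-0.0, 0.0, -1.0]]
contact_force: [-3.2, 0.1, -0.4]
width: 6.7
time_s: 18.0
tcp_pos: [660.0, -6.5, 185.9]
tcp_rot: [[1.0, -0.009, -0.001], [-0.009, -1.0, -0.0], [-0.001, 0.0, -1.0]]
contact_force: [-4.7, -0.1, -1.5]
width: 7.0
[660.   -6.5 185.9] -0.5
plate 117 [705.   -6.8] [11.   1.5] 88.3 z [229.3 230.3 231.6]
standtop 13385 [720.4  -7. ] [50.6 32.4] 89.0 z [246.3 248.6 249.4]
face 9304 [709.5  -6.9] [43.3 10.9] 90.0 z [153.6 218.2 238.1]
```

```bash
python3 -m jog '[0,0,0,0,0,-0.1,0,0,0,0,0,0,-0.2,0,0,0,0,0,0,-0.2,0]';python3 -m jog '[0,0,0,0,0,-0.1,0,0,0,0,0,0,-0.2,0,0,0,0,0,0,-0.2,0]'; python3 chk.py w11
```

```text
time_s: 18.35
tcp_pos: [660.0, -6.5, 185.8]
tcp_rot: [[1.0, -0.009, 0.0], [-0.009, -1.0, -0.0], [0.0, 0.0, -1.0]]
contact_force: [-9.9, 0.6, 6.9]
width: 6.8
time_s: 18.65
tcp_pos: [660.0, -6.5, 185.6]
tcp_rot: [[1.0, -0.009, 0.002], [-0.009, -1.0, -0.0], [0.002, 0.0, -1.0]]
contact_force: [-13.5, 0.4, 14.5]
width: 6.9
[660.   -6.5 185.6] -0.51
plate 106 [705.   -6.8] [ 1.8 11. ] 0.7 z [228.9 230.  231.3]
standtop 13439 [720.4  -7. ] [50.6 32.4] 89.4 z [246.3 248.6 249.5]
face 9218 [709.5  -7. ] [11.  43.4] 0.0 z [153.2 218.  238. ]
```

```bash
python3 -m jog '[0,0,0,0,0,-0.2,0,0,0,0,0,0,-0.4,0,0,0,0,0,0,-0.4,0]'; python3 -m jog '[0,0,0,0,0,0.5,0,0,0,0,0,0,0.8,0,0,0,0,0,0,0.8,0,0,0,0,0,0,0.9,0,0,0,0,0,0,0.9,0]'
```

```text
time_s: 19.0
tcp_pos: [659.9, -6.5, 185.3]
tcp_rot: [[1.0, -0.009, 0.004], [-0.009, -1.0, -0.001], [0.004, 0.001, -1.0]]
contact_force: [-23.2, 0.7, 27.2]
width: 6.9
time_s: 19.5
tcp_pos: [660.0, -6.5, 186.1]
tcp_rot: [[1.0, -0.009, -0.002], [-0.009, -1.0, -0.0], [-0.002, 0.0, -1.0]]
contact_force: [-4.8, 0.3, -3.7]
width: 7.2
```

Lock test: a gentle tug upward (about 10 N at most).

```bash
python3 -m jog '[0,0,0,0,0,0.1,0,0,0,0,0,0,0.2,0,0,0,0,0,0,0.2,0]'
```

```text
time_s: 19.8
tcp_pos: [659.9, -6.4, 187.6]
tcp_rot: [[1.0, -0.009, -0.002], [-0.009, -1.0, 0.0], [-0.002, -0.0, -1.0]]
contact_force: [-5.9, 0.9, -7.7]
width: 6.8
```

```bash
python3 -m jog '[0,0,0,0,0,0.1,0,0,0,0,0,0,0.1,0]'
```

```text
time_s: 20.0
tcp_pos: [659.8, -6.3, 187.9]
tcp_rot: [[1.0, -0.009, -0.003], [-0.009, -1.0, 0.0], [-0.003, -0.0, -1.0]]
contact_force: [-3.8, 0.4, -13.8]
width: 6.7
```

It stiffens (−14 N after 2 mm play): locked. Settle back down, let go, and back off.

```bash
python3 -m jog '[0,0,0,0,0,-0.2,0,0,0,0,0,0,-0.35,0,0,0,0,0,0,-0.35,0,0,0,0,0,0,-0.35,0.1,0,0,0,0,0,-0.35,0.3,0,0,0,0,0,-0.35,0.6,0,0,0,0,0,-0.35,0.6,0,0,0,0,0,2,0.6,0,0,0,0,0,5,0.7,0,0,0,-2,0,8,1,0,0,0,-6,0,11,1,0,0,0,-9,-2,13,1,0,0,0,-9,-3,14,1,0,0,0,-9,-3,14,1]'
python3 - <<'E'
from look import look
import numpy as np,cv2
c,W=look("w12",["rack_a_tab"])
W=W.reshape(-1,3); W=W[~np.isnan(W).any(1)]; x,y,z=W.T
b=(abs(y+7)<15)&(z>160)&(z<200)&(x>440)&(x<640)
p=np.polyfit(x[b],y[b],1); print("bar yaw",np.degrees(np.arctan(p[0])),np.polyval(p,[480,600]),"x",x[b].min())
for t in range(470,650,30):
    s=b&(abs(x-t)<10)
    if s.any(): print(t,s.sum(),np.percentile(z[s],95).round(1))
s=(abs(y+7)<19)&(abs(z-233)<5)&(x>690); print(x[s].min() if s.any() else 0, np.percentile(z[s],[10,50,90]) if s.any() else 0)
E
```

```text
time_s: 21.4
tcp_pos: [570.7, -37.6, 332.5]
tcp_rot: [[1.0, -0.01, 0.005], [-0.01, -1.0, -0.001], [0.005, 0.001, -1.0]]
contact_force: [-0.7, 0.0, -0.6]
width: 85.3
[571. -38. 332.]
rack_a_tab 0.95 px 20 203 rect [497.  414.2  44.3  83.1  13.2] ztop 62.7 toprect [506.7 382.2   8.1   3.9  28. ] bgr [78. 77. 78.]
bar yaw -0.6882572587533251 [-5.1517426  -6.59329457] x 482.0401904391353
500 278 166.9
530 245 168.1
560 264 169.0
590 312 170.4
620 344 171.9
695.817259303168 [229.66454209 231.25059447 232.25551291]
```

View pics/w12.png

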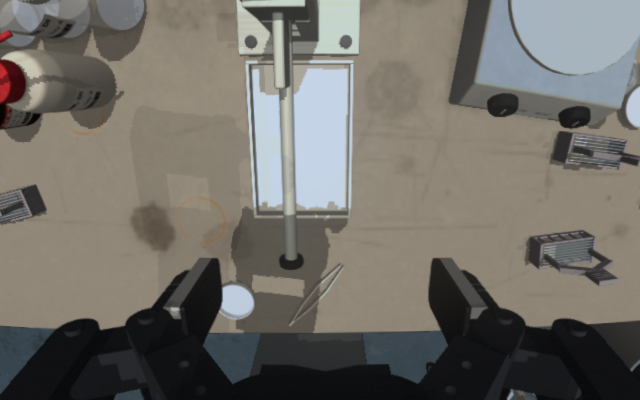

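Bracket hangs centred at px (290,130) to tip (290,262), bar sagging ≈2.4° (within tolerance), end at x≈482. Now rack tab positions from the clouds taken.

```bash
cat > tabs.py <<'E'
import numpy as np,cv2,sys
def tabs(n):
    Wf=np.load(f"pics/{n}.npy"); img=cv2.imread(f"pics/{n}.png"); hsv=cv2.cvtColor(img,cv2.COLOR_BGR2HSV)
    x,y,z=np.moveaxis(Wf,-1,0)
    m=((z>92)&(z<116)&(x>300)&(x<760)).astype(np.uint8)
    k,l,st,ce=cv2.connectedComponentsWithStats(m)
    for i in range(1,k):
        s=l==i
        if s.sum()<15: continue
        zt=np.percentile(z[s],97); t=s&(z>zt-4)
        r=cv2.minAreaRect(Wf[s][:,:2].astype(np.float32)); r2=cv2.minAreaRect(Wf[t][:,:2].astype(np.float32))
        if max(r[1])<45: print(n,"px",np.round(ce[i]),s.sum(),"rect",np.round(r[0],1),np.round(r[1],1),round(r[2],1),"top",np.round(r2[0],1),np.round(r2[1],1),round(r2[2],1),"z",round(zt,1),"bgr",img[s].mean(0).round())
if __name__=="__main__":
    for n in sys.argv[1:]: tabs(n)
E
python3 tabs.py w2 w3 w6 w12
```

```text
w2 px [547.  23.] 388 rect [ 745.8 -485.1] [32.1 19.3] 30.4 top [ 746.  -489.5] [28.1 11.6] 30.4 z 115.4 bgr [188. 183. 180.]
w2 px [568.  46.] 153 rect [ 735.5 -524.9] [17.1 38.9] 24.4 top [ 736.5 -518.5] [ 8.5 28.3] 21.3 z 115.6 bgr [152. 163. 168.]
w2 px [476.  60.] 160 rect [ 665.  -425.3] [28.5 12.5] 33.1 top [ 664.1 -425.5] [27.7 10.9] 37.6 z 115.0 bgr [119. 125. 129.]
w2 px [587. 109.] 705 rect [ 682.3 -599.8] [35.4 34.6] 30.1 top [ 683.  -600.8] [33.2 32.8] 48.4 z 115.2 bgr [123.  83.  58.]
w2 px [423. 115.] 136 rect [ 570.  -396.2] [25.1  7.6] 82.3 top [ 570.  -396.2] [25.1  7.4] 83.0 z 112.3 bgr [133. 131. 138.]
w2 px [492. 190.] 184 rect [ 522.3 -539.5] [ 8.  24.7] 73.2 top [ 522.2 -539.9] [ 7.5 24.5] 72.8 z 111.9 bgr [ 36. 147. 155.]
w2 px [364. 203.] 147 rect [ 424.8 -380.6] [ 7.3 25.9] 5.7 top [ 424.6 -380.9] [ 6.9 25.5] 4.9 z 111.9 bgr [121. 120. 126.]
w3 px [329.   6.] 24 rect [732.4  -8.3] [ 0.5 12.6] 0.3 top [732.5  -2.6] [1.2 0. ] 92.4 z 110.9 bgr [90. 81. 75.]
w3 px [629.  66.] 280 rect [ 669.7 -423.6] [29.7 14. ] 4.3 top [ 669.2 -423. ] [26.5 11.9] 4.8 z 115.2 bg
[... 287 characters left out ...]
6 rect [ 424.5 -380.7] [ 8.7 27.3] 7.5 top [ 424.1 -380.9] [ 8.1 25.8] 5.8 z 111.9 bgr [ 95.  95. 101.]
w6 px [ 33. 166.] 623 rect [499. 417.] [ 8.4 28.4] 13.8 top [499.1 417.2] [ 7.3 28. ] 13.2 z 111.9 bgr [105. 103. 109.]
w12 px [306.  27.] 105 rect [705.5 -19.6] [25.1  2.6] 86.9 top [704.6 -27.4] [9.3 0.4] 89.5 z 114.0 bgr [76. 79. 79.]
w12 px [269.  28.] 30 rect [704.4  14. ] [7.5 0.6] 89.9 top [704.4  13.5] [6.6 0.4] 88.9 z 113.3 bgr [75. 79. 79.]
w12 px [633. 161.] 108 rect [ 570.9 -389.6] [16.3  8. ] 85.7 top [ 571.  -384.3] [4.9 6.5] 73.7 z 111.0 bgr [62. 62. 65.]
w12 px [603. 278.] 310 rect [ 424.9 -380.8] [ 8.2 28.3] 6.8 top [ 424.8 -381. ] [ 7.8 26.5] 6.1 z 111.6 bgr [82. 81. 86.]
```

Tabs found (z≈112 top, as specified): A (570,−396) x-axis −7.5°, B (424.6,−381) +6°, C (499,417) +13°; yellow at (522,−540) excluded. Taking A first.

```bash
python3 -m jog '[0,0,8,0,-4,0,0.5,0,0,16,0,-8,0,0.5,0,0,24.5,0,-12,0,0.5,0,0,33,0,-16,0,0.5,0,0,41.5,0,-21,0,0.5,0,0,50,0,-26,0,0.5,0,0,58.5,0,-30,0,0.5,0,0,67,0,-34,-2,0.5,0,0,75,0,-35.8,-5,0.5,0,0,83,0,-35.8,-10,0.5,0,0,83,0,-35.8,-11,0.5,0,0,83,0,-35.8,-11,0.5]'; python3 -c "
from look import look;look('w13',[])"; python3 tabs.py w13
```

```text
time_s: 22.75
tcp_pos: [570.2, -393.3, 216.2]
tcp_rot: [[0.133, 0.991, -0.005], [0.991, -0.133, 0.004], [0.004, -0.006, -1.0]]
contact_force: [0.4, 0.5, 1.5]
width: 42.5
[ 570. -393.  216.]
w13 px [326. 196.] 407 rect [ 569.9 -396.1] [26.1  7.7] 85.5 top [ 569.8 -396.3] [25.8  6.6] 82.6 z 112.0 bgr [124. 122. 128.]
w13 px [136. 202.] 745 rect [ 424.8 -381.9] [ 8.8 26.1] 3.9 top [ 424.6 -382.1] [ 8.4 25.9] 5.5 z 111.7 bgr [71. 70. 74.]
w13 px [453. 215.] 551 rect [ 664.6 -425.3] [28.8 12.6] 38.5 top [ 664.  -425.5] [27.9 11.1] 40.9 z 115.4 bgr [120. 129. 134.]
w13 px [558. 269.] 788 rect [ 749.  -482.9] [24.3 15.4] 14.8 top [ 751.2 -486.3] [17.8  7.6] 14.8 z 115.2 bgr [179. 179. 179.]
w13 px [294. 356.] 505 rect [ 523.3 -537.8] [ 4.7 26.5] 73.2 top [ 523.1 -537.7] [ 4.7 26.1] 73.2 z 111.2 bgr [ 22. 102. 119.]
w13 px [462. 391.] 258 rect [ 668.9 -596.1] [15.3 13. ] 31.7 top [ 671.5 -593.5] [10.8 12.5] 88.3 z 114.2 bgr [84. 58. 40.]
```

View pics/w13.png

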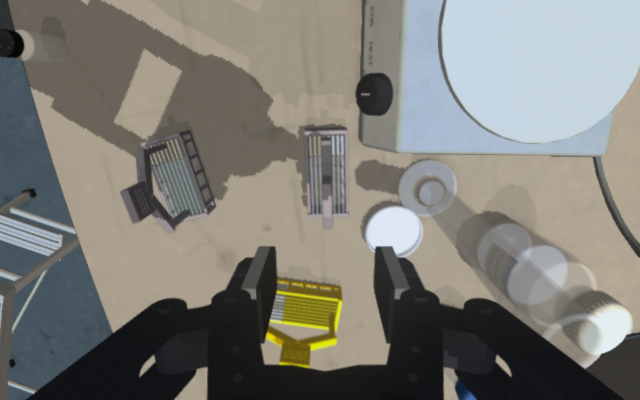

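Grey rack A at (326,180) under the jaws, yellow at (300,320) clear. Grasp: shift (0,−2.8,−124).

```bash
python3 -m jog '[0,0,0,0,-0.3,-4,0.5,0,0,0,0,-0.3,-8,0.5,0,0,0,0,-0.3,-11,0.5,0,0,0,0,-0.3,-12.4,0.5,0,0,0,0,-0.3,-12.4,0.5,0,0,0,0,-0.3,-12.4,0,0,0,0,0,-0.3,-12.4,0,0,0,0,0,-0.3,-12.4,0,0,0,0,0,-0.3,-12.4,0,0,0,0,0,-0.3,-12.4,0,0,0,0,0,-0.3,-12.4,0]'; python3 -m jog '[0,0,0,0,0,1,0,0,0,0,0,0,4,0,0,0,0,0,0,8,0,0,0,0,0,0,11,0,0,0,0,0,0,11,0,0,0,0,0,0,11,0]'
```

```text
time_s: 23.9
tcp_pos: [571.2, -398.2, 98.9]
tcp_rot: [[0.131, 0.991, 0.004], [0.991, -0.131, -0.003], [-0.002, 0.004, -1.0]]
contact_force: [-0.4, 0.2, 5.8]
width: 5.5
time_s: 24.5
tcp_pos: [570.5, -397.6, 206.7]
tcp_rot: [[0.131, 0.991, 0.001], [0.991, -0.131, -0.001], [-0.001, 0.001, -1.0]]
contact_force: [0.4, 0.1, -1.4]
width: 5.1
```

Held (−1.4 N). Note the TCP is ~1 mm below tab centre. Carry it to before the bar's free end.

```bash
python3 -m jog '[0,0,1,0,3,0,0,0,0,2,0,7,0,0,0,0,3,-1,11,0,0,0,0,4,-3,15,0,0,0,0,5,-5,19,0,0,0,0,6,-7.5,23,0,0,0,0,7,-10,27,0,0,0,0,7,-12,31,0,0,0,0,7,-13,35,0,0,0,0,7,-13,38,0,0,0,0,7,-13,39.1,0,0,0,0,7,-13,39.1,0,0,0,0,7,-13,39.1,0,0,0,0,7,-13,39.1,0]'; python3 - <<'E'
from h import *
c=capture("wrist"); cv2.imwrite("pics/w14.png",c["img"]); W=cloud(c); W=W.reshape(-1,3); W=W[~np.isnan(W).any(1)]; x,y,z=W.T
o=observe(); print(np.round(o["tcp_pos"],1),o["contact_force"])
c2=capture("scene"); i=c2["img"][130:330,200:400]; cv2.imwrite("pics/s14.png",cv2.resize(np.hstack([i]),(600,600),interpolation=cv2.INTER_CUBIC)); cv2.imwrite("pics/c14.png",np.hstack([cv2.resize(c["img"],(480,300)),cv2.resize(c2["img"][150:300,220:400],(320,300))]))
E
```

```text
[ 570.1 -397.2  204.7] [ 0.20793312  0.72777622 -2.50085221]invalid input
```

View pics/c14.png

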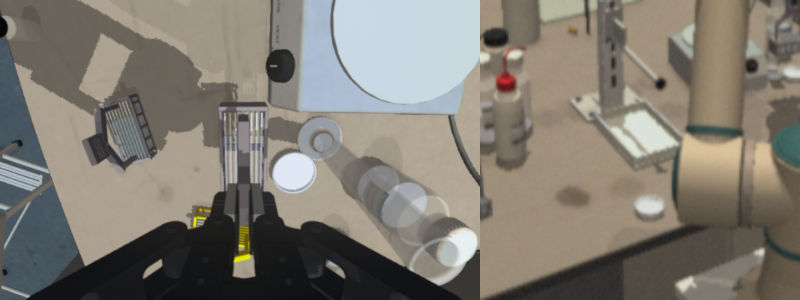

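Rack A held straight (wrist panel, basket at (243,140)); the move was refused as malformed, so I'll retype it.

```bash
python3 -m jog '[0,0,1,0,3,0,0, 0,0,2,0,7,0,0, 0,0,3,-1,11,0,0, 0,0,4,-3,15,0,0, 0,0,5,-5,19,0,0, 0,0,6,-7.5,23,0,0, 0,0,7,-10,27,0,0, 0,0,7,-12,31,0,0, 0,0,7,-13,35,0,0, 0,0,7,-13,38,0,0, 0,0,7,-13,39.1,0,0, 0,0,7,-13,39.1,0,0, 0,0,7,-13,39.1,0,0]'
```

```text
time_s: 25.9
tcp_pos: [440.3, -7.1, 205.1]
tcp_rot: [[0.009, 1.0, -0.001], [1.0, -0.009, -0.0], [-0.0, -0.001, -1.0]]
contact_force: [-0.5, -1.0, -0.9]
width: 5.1
```

```bash
python3 -m jog '[0,0,0,0,0,0.4,0, 0,0,0,2,0.1,0.4,0, 0,0,0,5,0.1,0.4,0, 0,0,0,8,0.1,0.4,0, 0,0,0,11,0.1,0.4,0, 0,0,0,14,0.1,0.4,0, 0,0,0,17,0,0.4,0, 0,0,0,18.3,0,0.4,0, 0,0,0,18.3,0,0.4,0, 0,0,0,18.3,0,0.4,0]'; python3 -m jog '[0,0,0,0,0,-0.6,0, 0,0,0,0,0,-1.1,0, 0,0,0,0,0,-1.4,0, 0,0,0,0,0,-1.4,0]'; python3 -m jog '[0,0,0,0,0,-0.2,0, 0,0,0,0,0,-0.3,0, 0,0,0,0,0,-0.3,0]'
```

```text
time_s: 26.9
tcp_pos: [623.1, -7.4, 209.4]
tcp_rot: [[0.01, 1.0, -0.001], [1.0, -0.01, -0.0], [-0.0, -0.001, -1.0]]
contact_force: [-0.2, -0.1, -0.7]
width: 5.2
time_s: 27.3
tcp_pos: [622.8, -6.4, 195.1]
tcp_rot: [[0.009, 1.0, -0.001], [1.0, -0.009, 0.0], [0.0, -0.001, -1.0]]
contact_force: [-0.2, 0.6, -1.4]
width: 5.3
time_s: 27.6
tcp_pos: [623.4, -6.4, 192.8]
tcp_rot: [[0.009, 1.0, 0.0], [1.0, -0.009, -0.0], [-0.0, 0.0, -1.0]]
contact_force: [0.1, -0.5, -1.3]
width: 5.1
```

```bash
python3 -m jog '[0,0,0,0,0,-0.1,0, 0,0,0,0,0,-0.2,0, 0,0,0,0,0,-0.2,0]'; python3 -m jog '[0,0,0,0,0,-0.1,0, 0,0,0,0,0,-0.15,0, 0,0,0,0,0,-0.15,0]'
```

```text
time_s: 27.9
tcp_pos: [623.6, -6.5, 192.1]
tcp_rot: [[0.009, 1.0, 0.002], [1.0, -0.009, -0.0], [-0.0, 0.002, -1.0]]
contact_force: [-1.8, -0.1, 5.2]
width: 5.4
time_s: 28.2
tcp_pos: [623.7, -6.4, 191.8]
tcp_rot: [[0.009, 1.0, 0.003], [1.0, -0.009, -0.0], [-0.0, 0.003, -1.0]]
contact_force: [-2.9, -1.0, 8.5]
width: 5.2
```

Resting on the bar (contact at 192, as predicted). Relax, open a little, and go up.

```bash
python3 -m jog '[0,0,0,0,0,0.2,0, 0,0,0,0,0,0.2,0, 0,0,0,0,0,0.2,0.1, 0,0,0,0,0,0.2,0.2, 0,0,0,0,0,0.2,0.3, 0,0,0,0,0,0.2,0.3, 0,0,0,0,0,1,0.3, 0,0,0,0,0,3,0.3, 0,0,0,0,0,6,0.3, 0,0,0,0,0,10,0.3, 0,0,0,-1,-2,13,0.3, 0,0,0,-3,-4,14,0.3, 0,0,0,-3,-4,14,0.3]'; python3 - <<'E'
from h import *
o=observe(); print(np.round(o["tcp_pos"],1),o["contact_force"])
c=capture("wrist"); cv2.imwrite("pics/w15.png",c["img"]); W=cloud(c).reshape(-1,3); W=W[~np.isnan(W).any(1)]; x,y,z=W.T
s=(z>193)&(z<210)&(x>480)&(x<690)&(abs(y+7)<40); r=cv2.minAreaRect(W[s][:,:2].astype(np.float32)); print(s.sum(),r,np.percentile(z[s],[50,98]))
c2=capture("scene"); cv2.imwrite("pics/c15.png",np.hstack([cv2.resize(c["img"],(480,300)),cv2.resize(c2["img"][140:290,230:390],(320,300))]))
E
```

```text
time_s: 29.5
tcp_pos: [592.7, -48.5, 332.4]
tcp_rot: [[0.011, 1.0, 0.005], [1.0, -0.011, -0.001], [-0.001, 0.005, -1.0]]
contact_force: [1.2, -0.1, 0.1]
width: 25.6
[592.7 -48.5 332.4] [ 1.20330057 -0.11560367  0.08577784]
657 ((654.4169921875, -5.428571701049805), (24.909658432006836, 70.56633758544922), 87.2961196899414) [204.13348803 209.92575036]
```

View pics/c15.png

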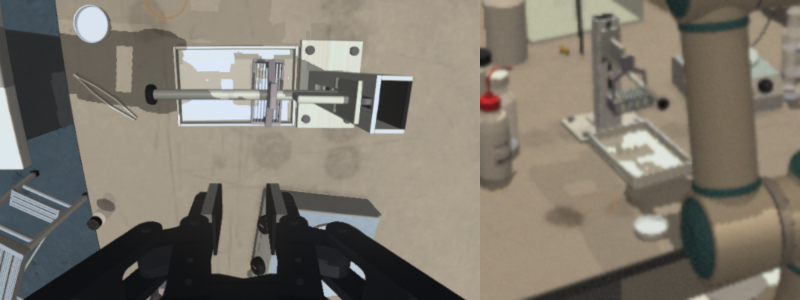

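Rack A hangs at (268,92), upright over the tray. On to rack B.

```bash
python3 -m jog '[0,0,1,-2,-4,0,0.5, 0,0,2,-4,-8,0,0.5, 0,0,3,-6,-12,0,0.5, 0,0,4,-8,-16,0,0.5, 0,0,5,-10,-20,0,0.5, 0,0,6,-12,-24,-2,0.5, 0,0,6.3,-14,-28,-5,0.5, 0,0,6.3,-16,-32,-9,0.5, 0,0,6.3,-16.8,-33.3,-11,0.5, 0,0,6.3,-16.8,-33.3,-11,0.5, 0,0,6.3,-16.8,-33.3,-11,0.5, 0,0,6.3,-16.8,-33.3,-11,0.5]'; python3 -c "
from look import look;look('w16',[])"; python3 tabs.py w16
```

```text
time_s: 30.8
tcp_pos: [426.6, -378.8, 220.6]
tcp_rot: [[-0.103, 0.995, 0.002], [0.995, 0.103, -0.001], [-0.001, 0.002, -1.0]]
contact_force: [0.2, -0.4, 0.3]
width: 42.2
[ 427. -379.  221.]
w16 px [320. 193.] 386 rect [ 423.5 -381.3] [ 7.5 25.7] 5.9 top [ 424.  -381.3] [ 6.7 25.7] 5.5 z 111.9 bgr [144. 142. 149.]
w16 px [593. 273.] 783 rect [ 663.2 -428.6] [29.4 16.3] 61.1 top [ 663.3 -428.4] [28.9 14.5] 57.6 z 115.3 bgr [117. 124. 128.]
```

```bash
python3 -m jog '[0,0,0,-0.25,-0.25,-4,0.5, 0,0,0,-0.25,-0.25,-8,0.5, 0,0,0,-0.25,-0.25,-11,0.5, 0,0,0,-0.25,-0.25,-12.6,0.5, 0,0,0,-0.25,-0.25,-12.6,0.5, 0,0,0,-0.25,-0.25,-12.6,0, 0,0,0,-0.25,-0.25,-12.6,0, 0,0,0,-0.25,-0.25,-12.6,0, 0,0,0,-0.25,-0.25,-12.6,0, 0,0,0,-0.25,-0.25,-12.6,0]'; python3 -m jog '[0,0,0,0,0,1,0, 0,0,0,0,0,4,0, 0,0,0,0,0,8,0, 0,0,0,0,0,11.3,0, 0,0,0,0,0,11.3,0, 0,0,0,0,0,11.3,0]'
```

```text
time_s: 31.85
tcp_pos: [424.0, -382.7, 95.7]
tcp_rot: [[-0.101, 0.995, 0.003], [0.995, 0.101, -0.003], [-0.003, 0.003, -1.0]]
contact_force: [1.3, 1.2, 6.1]
width: 4.7
time_s: 32.45
tcp_pos: [422.9, -382.1, 207.0]
tcp_rot: [[-0.101, 0.995, 0.001], [0.995, 0.101, -0.001], [-0.001, 0.001, -1.0]]
contact_force: [-0.4, -0.9, -0.5]
width: 5.2
```

Held. To the bar's end (tab ≈ TCP+4).

```bash
python3 -m jog '[0,0,-1,0,3,0,0, 0,0,-2,0,7,0,0, 0,0,-3,0,11,0,0, 0,0,-4,0.5,15,0,0, 0,0,-5,1,19,0,0, 0,0,-6.4,1.3,23,0,0, 0,0,-6.4,1.5,27,0,0, 0,0,-6.4,1.5,31,0,0, 0,0,-6.4,1.5,34.5,0,0, 0,0,-6.4,1.5,37,0,0, 0,0,-6.4,1.5,37.6,0,0, 0,0,-6.4,1.5,37.6,0,0, 0,0,-6.4,1.5,37.6,0,0]'
```

```text
time_s: 33.75
tcp_pos: [437.6, -6.8, 205.5]
tcp_rot: [[0.011, 1.0, -0.001], [1.0, -0.011, -0.0], [-0.0, -0.001, -1.0]]
contact_force: [0.0, 0.3, -0.8]
width: 5.2
```

```bash
python3 -m jog '[0,0,0,2,0.1,0,0, 0,0,0,5,0.1,0,0, 0,0,0,8,0.1,0,0, 0,0,0,11,0.1,0,0, 0,0,0,13,0.05,0,0, 0,0,0,13.6,0.05,0,0, 0,0,0,13.6,0.05,0,0, 0,0,0,13.6,0.05,0,0]'; python3 -m jog '[0,0,0,0,0,-0.6,0, 0,0,0,0,0,-1.2,0, 0,0,0,0,0,-1.7,0, 0,0,0,0,0,-1.8,0, 0,0,0,0,0,-1.8,0]'; python3 -m jog '[0,0,0,0,0,-0.1,0, 0,0,0,0,0,-0.2,0, 0,0,0,0,0,-0.2,0]'
```

```text
time_s: 34.55
tcp_pos: [573.3, -6.1, 206.2]
tcp_rot: [[0.011, 1.0, -0.001], [1.0, -0.011, -0.0], [-0.0, -0.001, -1.0]]
contact_force: [0.1, -0.6, -1.0]
width: 5.2
time_s: 35.05
tcp_pos: [573.7, -5.4, 188.0]
tcp_rot: [[0.01, 1.0, -0.0], [1.0, -0.01, 0.0], [0.0, -0.0, -1.0]]
contact_force: [-0.6, -0.3, -1.2]
width: 5.4
time_s: 35.35
tcp_pos: [574.0, -5.5, 186.7]
tcp_rot: [[0.01, 1.0, 0.001], [1.0, -0.01, -0.0], [-0.0, 0.001, -1.0]]
contact_force: [0.7, 0.4, -0.7]
width: 5.3
```

```bash
python3 -m jog '[0,0,0,0,0,-0.1,0, 0,0,0,0,0,-0.2,0, 0,0,0,0,0,-0.2,0]'; python3 -m jog '[0,0,0,0,0,-0.05,0, 0,0,0,0,0,-0.1,0, 0,0,0,0,0,-0.1,0]'
```

```text
time_s: 35.65
tcp_pos: [574.2, -5.5, 185.7]
tcp_rot: [[0.01, 1.0, 0.002], [1.0, -0.01, -0.0], [-0.0, 0.002, -1.0]]
contact_force: [-2.3, 0.4, 6.0]
width: 5.0
time_s: 35.95
tcp_pos: [574.2, -5.5, 185.4]
tcp_rot: [[0.011, 1.0, 0.003], [1.0, -0.011, -0.0], [-0.0, 0.003, -1.0]]
contact_force: [-3.1, 0.6, 9.3]
width: 5.6
```

```bash
python3 -m jog '[0,0,0,0,0,0.2,0, 0,0,0,0,0,0.2,0, 0,0,0,0,0,0.2,0.1, 0,0,0,0,0,0.2,0.2, 0,0,0,0,0,0.2,0.3, 0,0,0,0,0,0.2,0.3, 0,0,0,0,0,1,0.3, 0,0,0,0,0,3,0.3, 0,0,0,0,0,6,0.3, 0,0,0,0,0,10,0.3, 0,0,0,-1,0,13,0.3, 0,0,0,-2,-4,14,0.3, 0,0,0,-2,-4,14,0.3]'; python3 - <<'E'
from h import *
c=capture("wrist"); cv2.imwrite("pics/w17.png",c["img"]); W=cloud(c).reshape(-1,3); W=W[~np.isnan(W).any(1)]; x,y,z=W.T
s=(z>180)&(z<210)&(x>480)&(x<645)&(abs(y+7)<40)
for lo,hi in((500,600),(600,645)):
    t=s&(x>lo)&(x<hi); r=cv2.minAreaRect(W[t][:,:2].astype(np.float32)); print(t.sum(),np.round(r[0],1),np.round(r[1],1),round(r[2],1),np.percentile(z[t],[50,98]))
b=(abs(y+6)<6)&(z>150)&(z<180)&(x>490)&(x<640)
for t in (500,530,600): 
    q=b&(abs(x-t)<8); print(t,q.sum(),np.percentile(z[q],90) if q.any() else 0)
print(np.round(observe()["tcp_pos"],1))
E
```

```text
time_s: 37.25
tcp_pos: [553.7, -48.4, 326.9]
tcp_rot: [[0.014, 1.0, 0.005], [1.0, -0.014, -0.002], [-0.002, 0.005, -1.0]]
contact_force: [0.9, 0.4, -0.5]
width: 25.3
366 [573.4  -3.4] [ 7.7 25.1] 0.4 [201.48683019 203.10757047]
560 [623.3  -4.2] [26.4  7.8] 86.4 [202.8834026  205.11835638]
500 246 165.88900719620412
530 255 167.1819995220029
600 269 170.34655602486657
[553.8 -46.9 325.2]
```

Both hang (tabs at x=573 and 623). Now rack C.

```bash
python3 -m jog '[0,0,1,-1,3,0,0.5, 0,0,2,-2,7,0,0.5, 0,0,3,-3,11,0,0.5, 0,0,5,-4,15,0,0.5, 0,0,7,-5,19,0,0.5, 0,0,9,-5.5,23,0,0.5, 0,0,11,-5.5,27,0,0.5, 0,0,13,-5.5,31,0,0.5, 0,0,13.7,-5.5,35,-2,0.5, 0,0,13.7,-5.5,39,-4,0.5, 0,0,13.7,-5.5,43,-7,0.5, 0,0,13.7,-5.5,46.4,-10,0.5, 0,0,13.7,-5.5,46.4,-10,0.5, 0,0,13.7,-5.5,46.4,-10,0.5]'; python3 -c "
from look import look;look('w18',[])"; python3 tabs.py w18
```

```text
time_s: 38.7
tcp_pos: [497.9, 419.2, 221.6]
tcp_rot: [[-0.228, 0.974, -0.003], [0.974, 0.228, -0.002], [-0.001, -0.003, -1.0]]
contact_force: [-0.5, -0.3, 0.8]
width: 42.8
[498. 419. 222.]
w18 px [326. 192.] 400 rect [498.7 417.9] [ 7.7 26.2] 12.7 top [498.4 417.8] [ 6.7 26. ] 13.4 z 111.9 bgr [144. 143. 150.]
w18 px [630. 218.] 285 rect [746.8 453.9] [29.6  3.5] 29.7 top [741.1 450.5] [16.7  1.6] 21.5 z 114.3 bgr [141. 155. 163.]
w18 px [447. 371.] 71 rect [640.7 285.5] [10.2  2.7] 49.1 top [640.7 285.5] [10.2  2.5] 48.1 z 115.9 bgr [ 96. 105. 109.]
```

Not displaced. Shift (+0.5,−1.2,−126).

```bash
python3 -m jog '[0,0,0,0.05,-0.1,-4,0.5, 0,0,0,0.05,-0.1,-8,0.5, 0,0,0,0.05,-0.1,-11,0.5, 0,0,0,0.05,-0.1,-12.6,0.5, 0,0,0,0.05,-0.1,-12.6,0.5, 0,0,0,0.05,-0.1,-12.6,0, 0,0,0,0.05,-0.1,-12.6,0, 0,0,0,0.05,-0.1,-12.6,0, 0,0,0,0.05,-0.1,-12.6,0, 0,0,0,0.05,-0.1,-12.6,0]'; python3 -m jog '[0,0,0,0,0,1,0, 0,0,0,0,0,4,0, 0,0,0,0,0,8,0, 0,0,0,0,0,11,0, 0,0,0,0,0,11,0, 0,0,0,0,0,11,0]'
```

```text
time_s: 39.75
tcp_pos: [500.3, 418.2, 100.1]
tcp_rot: [[-0.227, 0.974, 0.003], [0.974, 0.227, 0.002], [0.002, 0.004, -1.0]]
contact_force: [-1.0, -1.1, 6.6]
width: 4.8
time_s: 40.35
tcp_pos: [499.5, 417.7, 208.3]
tcp_rot: [[-0.227, 0.974, 0.001], [0.974, 0.227, 0.001], [0.001, 0.002, -1.0]]
contact_force: [-0.2, -0.3, -2.8]
width: 5.1
```

```bash
python3 -m jog '[0,0,-1,-0.5,-3,0,0, 0,0,-2,-1.5,-7,0,0, 0,0,-3,-2.5,-11,0,0, 0,0,-5,-3.5,-15,0,0, 0,0,-7,-4.5,-19,0,0, 0,0,-9,-5.5,-23,0,0, 0,0,-11,-6.2,-27,0,0, 0,0,-13.7,-6.2,-31,0,0, 0,0,-13.7,-6.2,-35,0,0, 0,0,-13.7,-6.2,-39,0,0, 0,0,-13.7,-6.2,-41.5,0,0, 0,0,-13.7,-6.2,-42.3,0,0, 0,0,-13.7,-6.2,-42.3,0,0, 0,0,-13.7,-6.2,-42.3,0,0]'; python3 - <<'E'
from h import *
o=observe(); print(np.round(o["tcp_pos"],1))
c=capture("wrist"); c2=capture("scene"); W=cloud(c).reshape(-1,3); W=W[~np.isnan(W).any(1)]; x,y,z=W.T
b=(abs(y+6)<20)&(z>145)&(z<180)&(x>470)&(x<490)
print(b.sum(), [ (W[b].min(0)).round(1),(W[b].max(0)).round(1)] if b.any() else 0)
cv2.imwrite("pics/c19.png",np.hstack([cv2.resize(c["img"],(480,300)),cv2.resize(c2["img"][140:290,230:390],(320,300))]))
E
```

```text
time_s: 41.75
tcp_pos: [437.1, -4.7, 206.6]
tcp_rot: [[0.01, 1.0, -0.001], [1.0, -0.01, 0.001], [0.001, -0.001, -1.0]]
contact_force: [0.2, -0.3, -1.8]
width: 5.3
[437.1  -4.7 206.6]
786 [array([481.7, -14.4, 149.1]), array([489.9,   8.3, 171.8])]
```

View pics/c19.png

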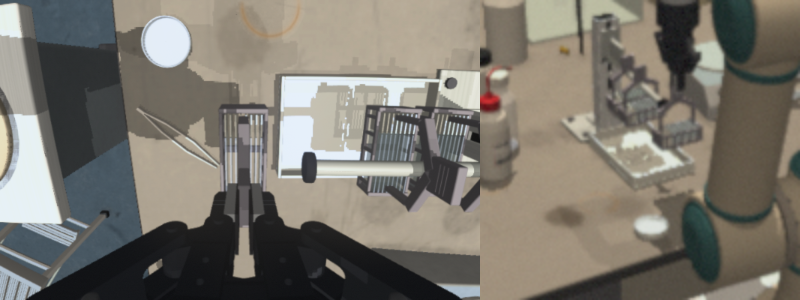

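Tip spans y −14…8, z 149…172 — the loop (180 to 137) clears. Both hung racks at (390,150),(450,150). Advance to x=524.

```bash
python3 -m jog '[0,0,0,2,0,0.1,0, 0,0,0,4,0,0.1,0, 0,0,0,6,0,0.1,0, 0,0,0,8,0,0.1,0, 0,0,0,8.7,-0.05,0.1,0, 0,0,0,8.7,-0.05,0.1,0, 0,0,0,8.7,-0.05,0.1,0]'; python3 -m jog '[0,0,0,0,0,-0.6,0, 0,0,0,0,0,-1.2,0, 0,0,0,0,0,-1.6,0, 0,0,0,0,0,-1.8,0, 0,0,0,0,0,-1.8,0]'; python3 -m jog '[0,0,0,0,0,-0.1,0, 0,0,0,0,0,-0.2,0, 0,0,0,0,0,-0.2,0]'
```

```text
time_s: 42.55
tcp_pos: [523.8, -5.5, 208.2]
tcp_rot: [[0.01, 1.0, -0.001], [1.0, -0.01, 0.0], [0.0, -0.001, -1.0]]
contact_force: [0.5, -0.5, -1.5]
width: 5.0
time_s: 43.05
tcp_pos: [524.1, -6.0, 189.9]
tcp_rot: [[0.011, 1.0, -0.001], [1.0, -0.011, 0.0], [0.0, -0.001, -1.0]]
contact_force: [1.0, -1.1, -0.6]
width: 5.6
time_s: 43.35
tcp_pos: [524.5, -6.0, 188.7]
tcp_rot: [[0.01, 1.0, 0.001], [1.0, -0.01, -0.0], [-0.0, 0.001, -1.0]]
contact_force: [-0.7, -0.6, 0.8]
width: 5.1
```

```bash
python3 -m jog '[0,0,0,0,0,-0.1,0, 0,0,0,0,0,-0.2,0, 0,0,0,0,0,-0.2,0]'; python3 -m jog '[0,0,0,0,0,-0.05,0, 0,0,0,0,0,-0.1,0, 0,0,0,0,0,-0.1,0]'
```

```text
time_s: 43.65
tcp_pos: [524.7, -6.0, 187.4]
tcp_rot: [[0.01, 1.0, 0.002], [1.0, -0.01, -0.0], [-0.0, 0.002, -1.0]]
contact_force: [-1.7, 0.1, 6.0]
width: 5.0
time_s: 43.95
tcp_pos: [524.8, -6.0, 187.0]
tcp_rot: [[0.01, 1.0, 0.002], [1.0, -0.01, -0.0], [-0.0, 0.002, -1.0]]
contact_force: [-2.8, 0.0, 9.3]
width: 5.1
```

Release, retreat, and check everything.

```bash
python3 -m jog '[0,0,0,0,0,0.2,0, 0,0,0,0,0,0.2,0, 0,0,0,0,0,0.2,0.1, 0,0,0,0,0,0.2,0.2, 0,0,0,0,0,0.2,0.3, 0,0,0,0,0,0.2,0.3, 0,0,0,0,0,1,0.3, 0,0,0,0,0,3,0.3, 0,0,0,0,0,6,0.3, 0,0,0,0,0,10,0.3, 0,0,0,-1,-3,14,0.3, 0,0,0,-2,-7,17,0.3, 0,0,0,-3,-9,18,0.3, 0,0,0,-3,-9,18,0.3, 0,0,0,-3,-9,18,0.3]'; python3 - <<'E'
from h import *
o=observe(); print(o["time_s"],np.round(o["tcp_pos"],1),np.round(o["contact_force"],1))
c=capture("wrist"); W=cloud(c).reshape(-1,3); W=W[~np.isnan(W).any(1)]; x,y,z=W.T
s=(z>183)&(z<212)&(abs(y+7)<40)
for lo,hi in((500,545),(550,597),(600,645)):
    t=s&(x>lo)&(x<hi)
    if t.sum()<5: print("none");continue
    r=cv2.minAreaRect(W[t][:,:2].astype(np.float32)); print(t.sum(),np.round(r[0],1),np.round(r[1],1),round(r[2],1),np.percentile(z[t],[50,98]).round(1))
b=(abs(y+6)<6)&(z>150)&(z<180)&(x>490)&(x<650)
for t in (500,548,600,640): 
    q=b&(abs(x-t)<6); print(t,q.sum(),np.percentile(z[q],90).round(1) if q.any() else 0)
t=(z>18)&(z<28)&(x>460)&(x<690)&(abs(y+7)<90); r=cv2.minAreaRect(W[t][:,:2].astype(np.float32)); print("tray",np.round(r[0],1),np.round(r[1],1),round(r[2],1),np.percentile(z[t],95))
t=(abs(y+7)<22)&(z>222)&(z<240)&(x>685)&(x<708); print("plate top",np.percentile(z[t],[50,95]),x[t].min(),x[t].max())
c2=capture("scene"); cv2.imwrite("pics/c20.png",np.hstack([cv2.resize(c["img"],(480,300)),cv2.resize(c2["img"][140:290,230:390],(320,300))]))
E
```

```text
time_s: 45.45
tcp_pos: [494.4, -96.0, 365.5]
tcp_rot: [[0.011, 1.0, 0.001], [1.0, -0.011, 0.0], [0.0, 0.001, -1.0]]
contact_force: [0.3, -0.3, 0.4]
width: 25.2
45.45 [494.4 -96.  365.5] [ 0.3 -0.3  0.4]
320 [523.5  -8.4] [ 6.9 25.4] 1.1 [198.9 200.8]
448 [573.2  -3.7] [26.6  7.9] 88.0 [200.7 202.8]
561 [622.9  -4.8] [27.   8.4] 87.4 [201.6 205. ]
500 156 165.5
548 174 167.8
600 176 170.3
640 76 172.4
tray [581.9  -7.4] [129.3 200. ] 89.7 25.07518203954598
plate top [230.79864815 238.73095123] 694.2559435881817 707.9688120952819
```

View pics/c20.png

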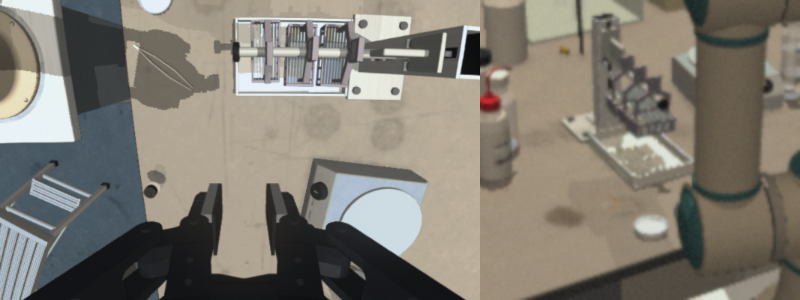

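```bash
python3 -c "
from rig import *
print(job_done())"
```

```text
the job is handed in; nothing more can be done
None
```

I set the tray, locked the bracket and hung all three grey racks, then handed the job in at about 45 s; no verdict was reported. The yellow look-alike was left alone.

**Tray:** the last wrist-camera check put its middle at (582, −7), under 1 mm from tray_spot, and square to about 0.5°. The rim is at 25 mm, so it stands flat.

**Bracket:** both claws are in the two topmost slots and it was pressed down to a hard stop. A tug upward gave about 2 mm of play, then stiffened to about 14 N, so I take the catch as locked. I could not read the catch joint directly. The plate and bar tilt about 2.5–3° towards the free end, within the 0.12 rad limit. Extrapolated to the face, the bar's axis is at about 170 mm, where it belongs.

**Racks:** the tabs are at x = 523.5, 573 and 623 mm, with y within about 5 mm of the bar. The last picture shows all three hanging upright over the tray, and the gripper was clear with no load. I saw no rack knocked aside.

**Other things:** one move was refused as malformed; it moved nothing, and I retyped it. I did not re-measure where the bottle, jar and box ended up. No move went near them, and I felt no unexpected contact.

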